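Clear the centrifuge's lid and press its release button

ROBOT

A 6-joint arm with a two-finger parallel gripper is mounted at the origin on a cart in front of the work surface, level with it; the furniture and walls round the work are solid. World frame = base frame: x ahead of the robot, y to its left, z up, the work surface at z = 0. Lengths are in m, angles in rad, forces in N, time in s.
With the tool pointing down it reaches from about 0.35 to 0.775 m from the base axis. Payload 5.5 kg.
Tool frame: the origin (TCP) lies at the very end of the fingers, on their centre line; the grasp point (between the pads) lies 19 mm behind it; z points along the fingers, y is the line along which they close (so a half turn about z gives the same grasp; the last joint's range is limited). The gripper opens to 85 mm and grips with 20 to 120 N. Pads are 22 mm wide; open, the fingers measure 114 mm over their backs; the gripper's body (76 mm by 85 mm) begins 54 mm behind the grasp point. The pads swing forward as they close: fully open they stand 13 mm farther back than shut.
Start: joints at [1.1, 0.313, 0.046, 1.304, 0, 1.431], TCP at [0.187, 0.544, 0.208] pointing down, gripper open.
Joint ranges: [-2.76, 2.76], [-0.86, 1.69], [-1.03, 1.26], [-2.2, 2.34], [-1.47, 1.5], [-3.14, 3.14]. Speed limits (rad/s): [2.57, 2.57, 3.14, 3.14, 3.14, 3.14].

INTERFACE

Orientations are given as a unit quaternion [w, x, y, z].
In Python, from workcell import get_state, read_camera, hand_in gives the robot as it stands.
- The arm moves only by the tool send_rows, never from a script. Its argument "increments" is a list of rows, each an object of numbers: "dx", "dy", "dz": the shift along the world's x, y, z in units of 25 mm (1.0 is 25 mm); "roll": the turn about the world's z in units of 8 degrees (1.0 is 8 degrees); "claw": the opening, from -1 (shut) to 1 (fully open). In form: [{"dx": .., "dy": .., "dz": .., "roll": .., "claw": ..}, ...]. A call has exactly 5 rows; each row is the pose to reach, as a shift and turn from the pose commanded when the call began; what a row does not reach only later rows make up. A row lasts 1/8 s, in which the tool goes at most 62.5 mm and 10.7 degrees, less where a joint would pass 70% of its speed; a pose out of reach is approached as far as the arm can. A call with a gripper value outside its range is refused whole. The fingers move at their own pace and stop on an object; "grip_force" is the grip in N (left out, the last holds). Time passes only in rows, so rows that repeat a pose let the fingers close, or fill a call up. It gives the time, the measured TCP pose, the force, the opening and the grip force at its end, in the units of the state.
- get_state(): the state, without advancing time (a new reading comes with each control period).
- read_camera(name): name is "scene" or "top" or "wrist"; returns a dict with "image" (480x640x3 uint8, blue, green, red), "fx", "fy", "cx", "cy" (pixels), "dist_coeffs" ([k1, k2, p1, p2, k3] as OpenCV has them; the pictures are not rectified), "world_to_cam" (4x4, takes a point from world to camera coordinates). Camera axes: x right, y up, looking along -z (the intrinsics and any distortion apply to the point x, -y, -z); pixel columns grow to the right and rows downward; lengths in m; the calibration is good to about 2 mm. A picture is of the moment at which its call begins. There is no depth.
- hand_in(): hands the job in; it is judged then, once.
The state is a dict: "clock": time; "joint_pos": joint angles; "qvel": joint speeds; "tau": joint torques, N m; "tcp_pos": TCP position; "orientation": TCP orientation; "wrist_force": force on the tool from outside, world axes, zero at the start; "ft_torque": the same for the moment, N m; "finger_gap": finger opening in m; "grip_force": force on a finger pad.
Only numpy, scipy, OpenCV 4.12 (cv2) and the standard library are available. Lean on these libraries where they do the work, as an engineer would, in place of code of your own. Each camera call takes 0.05 s, during which the arm holds its last target. There are 200 camera calls.

TASK

The run is over: open the bench centrifuge. First take the clear sensor case off its lid and lay it flat on a free patch of the bench, without dropping it. Then press the blue release button inside its shroud on the sloping front gently down to its stop and let it go, so that the lid springs fully open; do not force anything and leave the other things where they are.

Things in the scene. Friction and masses are not known exactly. Their poses are not given: they have to be found in the camera images.
- centrifuge: White bench centrifuge, fixed to the bench, 232 x 168 x 220 mm (front-back x wide x high to the top of the closed lid), with a sloping front console. Origin: on the bench, 118 mm behind its front; x to its rear (the hinge), y to its left, z up; its front, the -x side, faces the robot.
- lid_top (a point): Middle of the flat top of the round smoke-clear lid. Lid: 168 mm across, its rim 165 mm and its flat top (132 mm across) 220 mm above the bench when closed. Its front edge juts out over the console, so a gripper that points straight down over the button strikes the lid: come in along the button's axis.
- shroud_rim (a point): Centre of the mouth of the black shroud ring round the blue button: 50 mm inside, 58 mm outside diameter, 20 mm out of the panel. Axes as the centrifuge. The button's axis points out of the panel, 40 deg from vertical toward the machine's front: (-0.643, 0, 0.766) in the machine's axes. The flat cap (36 mm across) lies inside, 4 to 11 mm below the mouth; how far is not measured.
- release_button (a joint): Travel of the sprung release button along its axis, 0 (out) to 0.006 m (at its stop), whatever depth its cap is screwed to. It pushes back with 2.5 N at first and 8 N at the stop; beyond that it is rigid. The lid is freed in the last millimetre of travel.
- lid (a joint): Lid angle, 0 (closed and latched) to 1.4 rad (fully open). Hinged at the rear; when the latch lets go a spring swings it open by itself in about 2 s.
- sensor_case: Flat clear plastic case with sensor crystals, 55 x 85 x 18 mm (its own x, y, z), 30 g; origin in the middle of its underside. It lies flat on the centrifuge's lid, 220 mm above the bench.
- free_patch (a point): A point on the bench top, middle of a patch about 120 x 120 mm that is always free, in front of the blue vial rack and to the left of the clear blue tip box (78 mm high). A good place for the case; any other free flat spot will do.
- bottle_small: Small brown bottle with a black cap, 44 mm across, 85 mm high; origin at the middle of its underside. Not part of the job.
- vial7: Small clear vial with a green cap, standing, 16 mm across, 48 mm high; origin at the middle of its underside. Not part of the job.
- timer: White bench timer, 60 x 62 x 18 mm; origin at the middle of its underside. Not part of the job.
- marker1: Black marker with a blue cap lying on the bench, 14 x 132 x 16 mm, along its own y. Not part of the job.
- marker3: White marker with a red cap lying on the bench, 14 x 132 x 16 mm, along its own y. Not part of the job.
- tweezers: Steel tweezers lying on the bench, 14 x 127 x 8 mm, along their own y. Not part of the job.
Things that resemble listed ones, but are neither listed nor needed, are in the scene too. What is shaped like the sensor_case but black or orange is not meant.

How it is judged:
On the way, in this order (a step that is already met when the one before it is completed fails the run):
1. the sensor case lies flat on the bench, let go and at rest (height (world z) of sensor_case below 0.006 m and angle between sensor_case's own z axis and vertical below 0.1 rad and linear speed of sensor_case below 0.02 m/s and contact force between the fingers and sensor_case below 0.1 N), for 0.2 s.
2. the release button is pressed down to its stop (value of joint release_button above 0.005 m), for 0.1 s.
At the end, for the whole second after the job is handed in: The lid stands open (over 1.25 rad of 1.4), the release button is out again (within 1 mm), and the sensor case lies flat and still on the bench itself (within 0.1 rad, underside below 6 mm) (value of joint lid above 1.25 rad and value of joint release_button below 0.001 m and height (world z) of sensor_case below 0.006 m and angle between sensor_case's own z axis and vertical below 0.1 rad and linear speed of sensor_case below 0.02 m/s); the robot touches nothing.
It fails at once if the lid starts to open while the sensor case is still off the bench (value of joint lid above 0.1 rad and height (world z) of sensor_case above 0.03 m).
It fails at once if the fingers press on the centrifuge with more than 40 N (contact force between the fingers and centrifuge above 40 N).
It fails at once if the sensor case is dropped (falls more than about 2.5 cm) or thrown (linear speed of sensor_case above 0.7 m/s and contact force between the fingers and sensor_case below 0.1 N).
It fails at once if the sensor case is turned over or stood on edge (angle between sensor_case's own z axis and vertical above 0.8 rad).
It fails at once if a bystander (small bottle, vial, timer, markers, tweezers) is moved by more than 3 cm or tipped over (distance of any of bottle_small, vial7, timer, marker1, marker3, tweezers from where it was at the start of the episode above 0.03 m or angle between any of bottle_small, vial7's own z axis and vertical above 0.5 rad).
It also fails if it takes over 51 s, if anything falls off the work surface, if the arm or the gripper's body presses on something with over 40 N, if the wrist force passes 120 N, or if a joint passes its speed limit or range.

## Working session

There is one attempt and no reset: what is moved stays moved. The work goes in short steps, Python scripts to look and compute and a tool call to move; the robot and the scene stay as the last step left them, time stands still between calls to the robot, and variables do not carry over. Pictures are saved under pics/ and viewed, at most 10 in all, crops included, and the job is handed in when it is done.

Besides the shell and the picture viewer there is one more tool, called after ">>>" as name(argument=value, ...), one argument or row to a line, values as JSON. send_rows: Moves the arm, as the interface text tells. Its arguments: {"type":"object","properties":{"increments":{"type":"array","items":{"type":"object","properties":{"dx":{"type":"number"},"dy":{"type":"number"},"dz":{"type":"number"},"roll":{"type":"number"},"claw":{"type":"number"}}}},"grip_force":{"type":"number"}},"required":["increments"]}

```bash
mkdir -p pics; cat > h.py <<'E'
import numpy as np, cv2
from workcell import get_state, read_camera, hand_in
def K(c): return np.array([[c['fx'],0,c['cx']],[0,c['fy'],c['cy']],[0,0,1.]])
def ray(c,uv):
    p=cv2.undistortPoints(np.array([[uv]],float),K(c),np.array(c['dist_coeffs'],float))[0,0]
    T=np.array(c['world_to_cam']);R=T[:3,:3]
    return -R.T@T[:3,3], R.T@np.array([p[0],-p[1],-1.])
def at_z(c,uv,z):
    o,d=ray(c,uv); return o+d*(z-o[2])/d[2]
def proj(c,P):
    T=np.array(c['world_to_cam']);q=np.atleast_2d(P)@T[:3,:3].T+T[:3,3]
    q=q*[1,-1,-1]
    return cv2.projectPoints(q,np.zeros(3),np.zeros(3),K(c),np.array(c['dist_coeffs'],float))[0][:,0]
E
python3 - <<'E'
from h import *
import pickle
for n in ['scene','top']:
    c=read_camera(n); cv2.imwrite(f'pics/{n}0.png',c['image']); pickle.dump(c,open(n+'0.pkl','wb'))
    o,d=ray(c,(320,240)); print(n,o,d)
s=get_state(); print(s)
E
```

```text
scene [0.05150676 0.77845882 1.20020495] [ 0.38791209 -0.56161083 -0.73097119]
top [ 0.28071022 -0.02701313  1.58774551] [ 0.21797518 -0.01458571 -0.97593151]
{'clock': 0.1, 'joint_pos': array([1.10039539e+00, 3.13949809e-01, 4.51132052e-02, 1.30361555e+00,
       9.49993208e-06, 1.43118380e+00]), 'qvel': array([ 0.00176099, -0.00239721,  0.00321534, -0.00013633, -0.00013143,
        0.00124179]), 'tau': array([ 1.80408853e-03, -4.81724811e+01,  2.99243993e+01,  1.27545709e-02,
       -2.60320030e-04, -2.02179436e-06]), 'tcp_pos': array([0.18654224, 0.5433817 , 0.20689257]), 'orientation': array([-2.53153397e-04,  1.64641114e-01,  9.86353191e-01, -7.88276516e-04]), 'wrist_force': array([-0.35118062, -0.02535934,  0.06911876]), 'ft_torque': array([0.01618766, 0.08223139, 0.04025088]), 'grip_force': 0.0, 'finger_gap': 0.0853107074292269}
```

View pics/scene0.png

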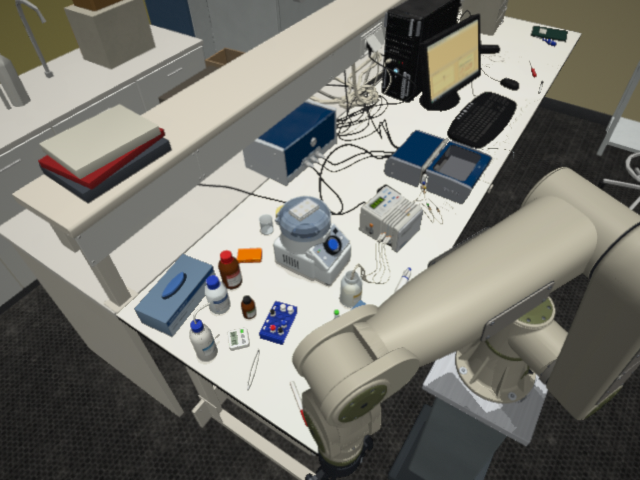

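View pics/top0.png

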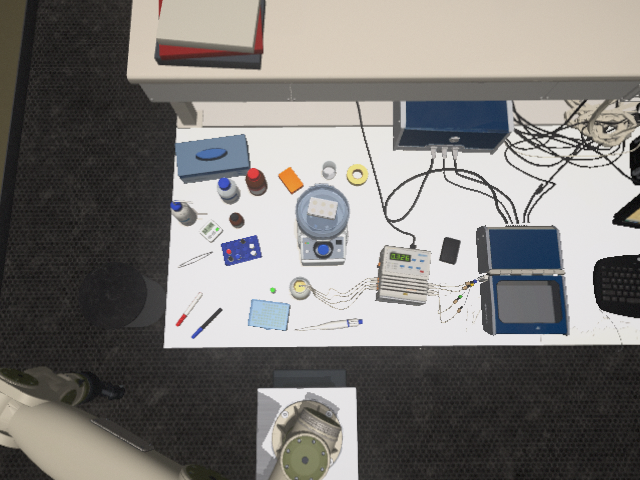

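The clear case is on the lid at top (322,207). The look-alikes are orange at (290,180) and black at (450,250). I'll check it in an enlarged crop, with the scene view above and the top view below.

```bash
python3 - <<'E'
from h import *
a=cv2.imread('pics/scene0.png')[185:295,260:360]; b=cv2.imread('pics/top0.png')[175:275,285:360]
a=cv2.resize(a,None,fx=4.5,fy=4.5,interpolation=cv2.INTER_CUBIC)
b=cv2.resize(b,None,fx=4.5,fy=4.5,interpolation=cv2.INTER_CUBIC)
b=cv2.copyMakeBorder(b,0,a.shape[0]-b.shape[0],0,0,cv2.BORDER_CONSTANT)
cv2.imwrite('pics/crop0.png',np.hstack([a,b]))
E
```

```text
(no output)
```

View pics/crop0.png

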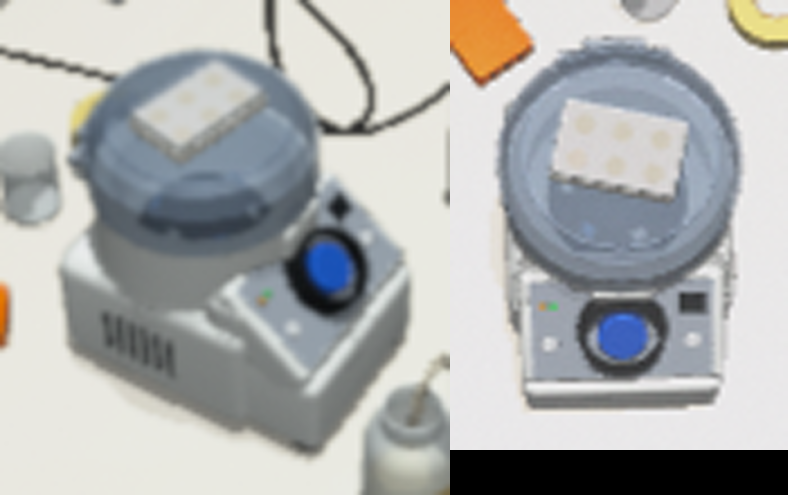

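The white-clear case with six crystals (crop 550–690, 98–200 in the top half) is the one meant. The blue cap sits in the black ring at crop top (622,336) and scene (327,268). Next I'll compute positions.

```bash
cat >> h.py <<'E'
def tri(c1,p1,c2,p2):
    (o1,d1),(o2,d2)=ray(c1,p1),ray(c2,p2)
    s=np.linalg.lstsq(np.c_[d1,-d2],o2-o1,rcond=None)[0]
    a,b=o1+s[0]*d1,o2+s[1]*d2; return (a+b)/2,np.linalg.norm(a-b)
def blue(im,box):
    x0,y0,x1,y1=box; h=cv2.cvtColor(im[y0:y1,x0:x1],cv2.COLOR_BGR2HSV)
    m=cv2.inRange(h,(105,160,90),(125,255,255)); M=cv2.moments(m,True)
    return (x0+M['m10']/M['m00'],y0+M['m01']/M['m00']),M['m00']
E
python3 - <<'E'
from h import *
import pickle
S,T=[pickle.load(open(n+'0.pkl','rb')) for n in ('scene','top')]
bs,n1=blue(S['image'],(320,230,345,258)); bt,n2=blue(T['image'],(310,238,336,262))
print('cap px',bs,n1,bt,n2); cap,e=tri(S,bs,T,bt); print('cap',cap,e)
f=lambda p:(285+(p[0]-450)/4.5-.4,175+p[1]/4.5-.4)
C=np.array([at_z(T,f(p),.238) for p in [(566,98),(690,122),(674,194),(550,170)]])
print(C[:,:2],'centre',C.mean(0)); 
rect=cv2.minAreaRect(C[:,:2].astype(np.float32)); print(rect)
u=(C[1]-C[0])+(C[2]-C[3]); print('long yaw deg',np.degrees(np.arctan2(u[1],u[0])))
print('rim sides',[at_z(T,f(p),.165)[:2] for p in [(500,165),(742,165),(620,288)]])
print('front bottom',[at_z(T,f(p),0.0)[:2] for p in [(525,405),(718,402)]])
print('front top edge', [at_z(T,f(p),0.05)[:2] for p in [(525,385),(718,383)]])
g=lambda p:(260+p[0]/4.5-.4,185+p[1]/4.5-.4)
print('ring scene/top',tri(S,g((327,270)),T,f((622,336))))
print('jar top',tri(S,g((415,405)),T,(300,285)))
for n,p in dict(rackL=(222,245),rackfront=(242,265),tipboxL=(250,300),tipboxBL=(248,328),tipTR=(291,303)).items(): print(n,at_z(T,p,.05 if 'rack' in n else .078)[:2])
for n,p in dict(redm=(190,309),blm=(207,323),tweez=(195,259),timer=(210,230),vial=(273,290),free=(225,290)).items(): print(n,at_z(T,p,.01)[:2])
E
```

```text
cap px (332.4651162790698, 243.86046511627907) 86.0 (322.5974025974026, 249.0909090909091) 77.0
cap [ 0.57920795 -0.05648923  0.12316388] 0.0019874828229557357
[[ 0.71598108 -0.01976597]
 [ 0.6988112  -0.10186388]
 [ 0.64949595 -0.09044901]
 [ 0.66644255 -0.00892417]] centre [ 0.6826827  -0.05525076  0.238     ]
((0.6826269030570984, -0.05539403483271599), (0.08434531092643738, 0.0507088266313076), 78.18746185302734)
long yaw deg -101.77782322738472
rim sides [array([0.69114778, 0.02679884]), array([ 0.68999055, -0.14155043]), array([ 0.60286312, -0.05567385])]
front bottom [array([0.54986479, 0.01399935]), array([ 0.55104845, -0.13233939])]
front top edge [array([0.55629137, 0.01268052]), array([ 0.55670634, -0.12931604])]
ring scene/top (array([ 0.57994951, -0.05716045,  0.11846762]), np.float64(0.0027474428024966847))
jar top (array([0.46550133, 0.01513298, 0.11876618]), np.float64(0.0007586828610365515))
rackL [0.60950124 0.2761185 ]
rackfront [0.54157109 0.20809669]
tipboxL [0.42353692 0.17559687]
tipboxBL [0.33563455 0.18003277]
tipTR [0.41289311 0.044915  ]
redm [0.40196037 0.38259145]
blm [0.35560712 0.32458403]
tweez [0.57021586 0.3736673 ]
timer [0.6710326  0.32683515]
vial [0.46271811 0.10851632]
free [0.46406365 0.2689112 ]
```

>>> send_rows(
  increments=[
    {"dx": 0.8, "dy": -1, "dz": 2, "roll": -1.2, "claw": 1},
    {"dx": 2, "dy": -2.4, "dz": 3.5, "roll": -2.4, "claw": 1},
    {"dx": 3.3, "dy": -4, "dz": 4.5, "roll": -3.6, "claw": 1},
    {"dx": 4.8, "dy": -5.8, "dz": 5, "roll": -4.8, "claw": 1},
    {"dx": 6.3, "dy": -7.6, "dz": 5, "roll": -6, "claw": 1},
  ],
  grip_force=25,
)

```text
clock: 0.72
tcp_pos: [0.3455, 0.3528, 0.3337]
orientation: [0.0, 0.554, 0.833, 0.001]
wrist_force: [0.8, -0.0, -0.3]
finger_gap: 0.0859
grip_force: 0.0
```

>>> send_rows(
  increments=[
    {"dx": 1.5, "dy": -1.8, "dz": 0, "roll": -1.2, "claw": 1},
    {"dx": 3, "dy": -3.6, "dz": 0, "roll": -2.2, "claw": 1},
    {"dx": 4.5, "dy": -5.4, "dz": 0, "roll": -3, "claw": 1},
    {"dx": 6, "dy": -7.2, "dz": 0, "roll": -3.7, "claw": 1},
    {"dx": 7.5, "dy": -9, "dz": 0, "roll": -4.35, "claw": 1},
  ],
)

```text
clock: 1.35
tcp_pos: [0.5326, 0.1272, 0.3324]
orientation: [-0.0, 0.777, 0.63, -0.0]
wrist_force: [-0.0, 1.4, 0.3]
finger_gap: 0.0854
grip_force: 0.0
```

>>> send_rows(
  increments=[
    {"dx": 1.5, "dy": -1.8, "dz": 0, "roll": 0, "claw": 1},
    {"dx": 3, "dy": -3.6, "dz": 0, "roll": 0, "claw": 1},
    {"dx": 4.5, "dy": -5.4, "dz": 0, "roll": 0, "claw": 1},
    {"dx": 5.5, "dy": -6.8, "dz": 0, "roll": 0, "claw": 1},
    {"dx": 6.04, "dy": -7.34, "dz": 0, "roll": 0, "claw": 1},
  ],
)

```text
clock: 1.98
tcp_pos: [0.6837, -0.0574, 0.3307]
orientation: [-0.001, 0.777, 0.63, -0.001]
wrist_force: [0.2, -0.5, -0.1]
finger_gap: 0.0853
grip_force: 0.0
```

```bash
python3 - <<'E'
from h import *
import pickle
c=read_camera('wrist'); pickle.dump(c,open('w1.pkl','wb'))
im=c['image'].copy()
s=get_state(); print(s['tcp_pos'])
for p in proj(c,[[.6827,-.0552,.238],[.579,-.0565,.12]]): cv2.circle(im,tuple(int(round(v)) for v in p),4,(0,0,255),1); print(p)
cv2.imwrite('pics/w1.png',im)
E
```

```text
[ 0.6844526  -0.05839686  0.32994352]
[320.02155883 229.3889132 ]
[211.30819161 217.72533763]
```

View pics/w1.png

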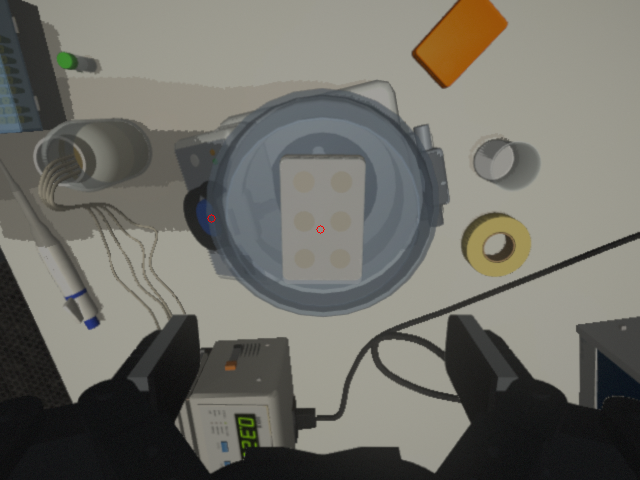

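```bash
python3 - <<'E'
from h import *
import pickle
c=pickle.load(open('w1.pkl','rb'))
for p in [(322,220),(304,182),(341,182),(304,260),(341,260),(281,157),(364,157)]: print(p,at_z(c,p,.238)[:2])
E
```

```text
(322, 220) [ 0.68522453 -0.04938696]
(304, 182) [ 0.67935417 -0.02335488]
(341, 182) [ 0.70173859 -0.02807798]
(304, 260) [ 0.66808481 -0.07343455]
(341, 260) [ 0.69180148 -0.07842724]
(281, 157) [ 0.66903971 -0.0056235 ]
(364, 157) [ 0.71833129 -0.01603109]
```

>>> send_rows(
  increments=[
    {"dx": 0, "dy": 0.2, "dz": -1, "roll": 0, "claw": 1},
    {"dx": 0, "dy": 0.2, "dz": -2, "roll": 0, "claw": 1},
    {"dx": 0, "dy": 0.2, "dz": -3, "roll": 0, "claw": 1},
    {"dx": 0, "dy": 0.2, "dz": -3.6, "roll": 0, "claw": 1},
    {"dx": 0, "dy": 0.2, "dz": -3.8, "roll": 0, "claw": 1},
  ],
)

```text
clock: 2.65
tcp_pos: [0.6817, -0.0489, 0.2362]
orientation: [-0.001, 0.776, 0.631, -0.001]
wrist_force: [-0.2, -1.2, -0.3]
finger_gap: 0.0855
grip_force: 0.0
```

>>> send_rows(
  increments=[
    {"dx": 0, "dy": 0, "dz": -0.2, "roll": 0, "claw": 1},
    {"dx": 0, "dy": 0, "dz": -0.4, "roll": 0, "claw": 1},
    {"dx": 0, "dy": 0, "dz": -0.4, "roll": 0, "claw": 1},
    {"dx": 0, "dy": 0, "dz": -0.4, "roll": 0, "claw": 1},
    {"dx": 0, "dy": 0, "dz": -0.4, "roll": 0, "claw": 1},
  ],
)

```text
clock: 3.28
tcp_pos: [0.683, -0.0497, 0.2281]
orientation: [0.0, 0.776, 0.631, 0.0]
wrist_force: [-0.1, 0.9, -0.4]
finger_gap: 0.0854
grip_force: 0.0
```

>>> send_rows(
  increments=[
    {"dz": -0.2, "claw": 1},
    {"dz": -0.2, "claw": 1},
    {"dz": -0.2, "claw": 0},
    {"dz": -0.2, "claw": -0.5},
    {"dz": -0.2, "claw": -1},
  ],
  grip_force=25,
)

```text
schema error: expected keys dx, dy, dz, roll, claw
```

>>> send_rows(
  increments=[
    {"claw": -1},
    {"claw": -1},
    {"claw": -1},
    {"claw": -1},
    {"claw": -1},
  ],
)

```text
schema error: expected keys dx, dy, dz, roll, claw
```

>>> send_rows(
  increments=[
    {"dx": 0, "dy": 0, "dz": -0.2, "roll": 0, "claw": 1},
    {"dx": 0, "dy": 0, "dz": -0.2, "roll": 0, "claw": 1},
    {"dx": 0, "dy": 0, "dz": -0.2, "roll": 0, "claw": 0},
    {"dx": 0, "dy": 0, "dz": -0.2, "roll": 0, "claw": -0.5},
    {"dx": 0, "dy": 0, "dz": -0.2, "roll": 0, "claw": -1},
  ],
  grip_force=25,
)

```text
clock: 3.9
tcp_pos: [0.6828, -0.0497, 0.2228]
orientation: [0.0, 0.776, 0.631, 0.0]
wrist_force: [-0.0, 0.2, -0.1]
finger_gap: 0.0324
grip_force: 0.0
```

>>> send_rows(
  increments=[
    {"dx": 0, "dy": 0, "dz": 0, "roll": 0, "claw": -1},
    {"dx": 0, "dy": 0, "dz": 0, "roll": 0, "claw": -1},
    {"dx": 0, "dy": 0, "dz": 0, "roll": 0, "claw": -1},
    {"dx": 0, "dy": 0, "dz": 0, "roll": 0, "claw": -1},
    {"dx": 0, "dy": 0, "dz": 0, "roll": 0, "claw": -1},
  ],
)

```text
clock: 4.53
tcp_pos: [0.6828, -0.0496, 0.2227]
orientation: [0.0, 0.776, 0.631, 0.0]
wrist_force: [-0.2, 0.6, 0.7]
finger_gap: -0.0
grip_force: 0.0
```

The fingers closed to zero gap, so I'll look before doing anything else.

```bash
python3 - <<'E'
from h import *
a=read_camera('scene')['image'][165:275,250:370];w=read_camera('wrist')['image']
t=read_camera('top')['image'][160:280,270:370]
r=lambda i,h:cv2.resize(i,(int(i.shape[1]*h/i.shape[0]),h),interpolation=cv2.INTER_CUBIC)
l=np.hstack([r(a,295),r(t,295)]); w=r(w,300); w=cv2.copyMakeBorder(w,0,0,0,max(0,l.shape[1]-w.shape[1]),cv2.BORDER_CONSTANT)
cv2.imwrite('pics/m1.png',np.vstack([l,w[:,:l.shape[1]]]))
E
```

```text
(no output)
```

View pics/m1.png

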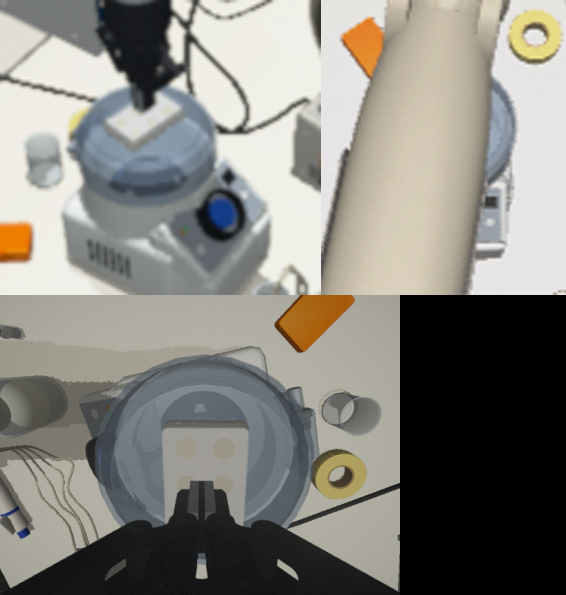

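```bash
python3 - <<'E'
from h import *
c=read_camera('wrist'); s=get_state()
print(s['tcp_pos'],s['wrist_force'],s['ft_torque'])
print(ray(c,(320,240)))
for z in (.215,.22,.238):
  for p in [(261,208),(395,205),(298,245),(360,245)]: print(z,p,at_z(c,p,z)[:2])
print(proj(c,[s['tcp_pos'],s['tcp_pos']+[0,0,.013]]))
cv2.imwrite('pics/w2.png',c['image'][180:480,130:530])
E
```

```text
[ 0.68277973 -0.04963542  0.2227172 ] [-0.63202082  0.01273419 -0.42259276] [-0.00076141  0.00530332 -0.04201993]
(array([0.69850134, 0.02482716, 0.38886994]), array([-0.06615173, -0.29207026, -0.95412156]))
0.215 (261, 208) [ 0.6649319 -0.0094197]
0.215 (395, 205) [ 0.72061029 -0.01970717]
0.215 (298, 245) [ 0.67660941 -0.0286748 ]
0.215 (360, 245) [ 0.70300929 -0.03417778]
0.22 (261, 208) [ 0.66589726 -0.00843486]
0.22 (395, 205) [ 0.7199745  -0.01842649]
0.22 (298, 245) [ 0.67723896 -0.02713623]
0.22 (360, 245) [ 0.70287966 -0.03248097]
0.238 (261, 208) [ 0.66937256 -0.00488943]
0.238 (395, 205) [ 0.71768565 -0.01381604]
0.238 (298, 245) [ 0.67950534 -0.02159741]
0.238 (360, 245) [ 0.70241297 -0.02637244]
[[321.71547065 293.05166964]
 [321.68210925 306.66681791]]
```

View pics/w2.png

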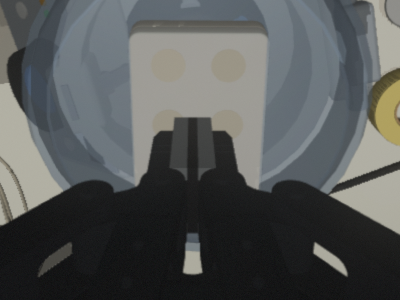

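```bash
python3 - <<'E'
from h import *
import pickle
S,T,W=[pickle.load(open(n+'.pkl','rb')) for n in ('scene0','top0','w1')]
f=lambda p:(285+(p[0]-450)/4.5-.4,175+p[1]/4.5-.4)
g=lambda p:(260+p[0]/4.5-.4,185+p[1]/4.5-.4)
sc=[(133,118),(213,60),(268,95),(185,145)]; tp=[(566,98),(690,122),(674,194),(550,170)]; w=[(281,157),(364,157)]
for a,b in zip(sc,tp): print(tri(S,g(a),T,f(b)))
wc=[(281,157),(281,281),(364,157),(364,281)]
print('W/T TL',tri(W,(281,157),T,f(tp[3])),tri(W,(364,157),T,f(tp[0])))
print('W/S',tri(W,(281,157),S,g(sc[3])),tri(W,(364,157),S,g(sc[0])))
E
```

```text
(array([ 0.7177742 , -0.02029888,  0.22784815]), np.float64(0.003051711572551023))
(array([ 0.70419638, -0.10212479,  0.22470051]), np.float64(0.00261307713557515))
(array([ 0.652302  , -0.0912152 ,  0.22580797]), np.float64(0.001088689023423893))
(array([ 0.66534047, -0.00936336,  0.23793556]), np.float64(0.002324520871932144))
W/T TL (array([ 0.66838884, -0.00757202,  0.23003356]), np.float64(0.0025725842513996343)) (array([ 0.71981044, -0.01873959,  0.2244046 ]), np.float64(0.002181300036955589))
W/S (array([ 0.66671251, -0.00796738,  0.23674483]), np.float64(0.006173835758354999)) (array([ 0.71741445, -0.01870321,  0.22826869]), np.float64(0.004300793670184844))
```

The measured case top and the contact-free closing show the shut tips passed just above the case. I'll open, go lower and close again.

>>> send_rows(
  increments=[
    {"dx": 0, "dy": 0, "dz": 0.4, "roll": 0, "claw": -1},
    {"dx": 0, "dy": 0, "dz": 0.6, "roll": 0, "claw": 1},
    {"dx": 0, "dy": 0, "dz": 0.6, "roll": 0, "claw": 1},
    {"dx": 0, "dy": 0, "dz": 0.6, "roll": 0, "claw": 1},
    {"dx": 0, "dy": 0, "dz": 0.6, "roll": 0, "claw": 1},
  ],
)

```text
clock: 5.35
tcp_pos: [0.6827, -0.0496, 0.2374]
orientation: [-0.0, 0.776, 0.631, -0.0]
wrist_force: [0.5, 0.0, 1.0]
finger_gap: 0.072
grip_force: 0.0
```

>>> send_rows(
  increments=[
    {"dx": 0, "dy": 0, "dz": 0, "roll": 0, "claw": 1},
    {"dx": 0, "dy": 0, "dz": -0.4, "roll": 0, "claw": 1},
    {"dx": 0, "dy": 0, "dz": -0.7, "roll": 0, "claw": 1},
    {"dx": 0, "dy": 0, "dz": -0.85, "roll": 0, "claw": 1},
    {"dx": 0, "dy": 0, "dz": -0.85, "roll": 0, "claw": 1},
  ],
)

```text
clock: 5.98
tcp_pos: [0.6825, -0.0496, 0.2159]
orientation: [-0.0, 0.776, 0.631, -0.0]
wrist_force: [-0.0, -0.4, -0.3]
finger_gap: 0.0853
grip_force: 0.0
```

>>> send_rows(
  increments=[
    {"dx": 0, "dy": 0, "dz": 0, "roll": 0, "claw": 0.5},
    {"dx": 0, "dy": 0, "dz": 0, "roll": 0, "claw": 0.3},
    {"dx": 0, "dy": 0, "dz": 0, "roll": 0, "claw": 0.2},
    {"dx": 0, "dy": 0, "dz": 0, "roll": 0, "claw": 0.1},
    {"dx": 0, "dy": 0, "dz": 0, "roll": 0, "claw": 0.1},
  ],
)

```text
clock: 6.6
tcp_pos: [0.6828, -0.0496, 0.2165]
orientation: [0.0, 0.776, 0.631, 0.0]
wrist_force: [0.4, 0.1, -0.3]
finger_gap: 0.0469
grip_force: 0.0
```

>>> send_rows(
  increments=[
    {"dx": 0, "dy": 0, "dz": 0, "roll": 0, "claw": 1},
    {"dx": 0, "dy": 0, "dz": 0, "roll": 0, "claw": 1},
    {"dx": 0, "dy": 0, "dz": 0, "roll": 0, "claw": 1},
    {"dx": 0, "dy": 0, "dz": -0.12, "roll": 0, "claw": 1},
    {"dx": 0, "dy": 0, "dz": -0.24, "roll": 0, "claw": 1},
  ],
)

```text
clock: 7.22
tcp_pos: [0.6828, -0.0496, 0.2102]
orientation: [-0.0, 0.776, 0.631, -0.0]
wrist_force: [-0.2, -1.1, -0.2]
finger_gap: 0.0853
grip_force: 0.0
```

```bash
python3 - <<'E'
from h import *
c=read_camera('wrist'); s=get_state(); print(s['tcp_pos'],s['finger_gap'],s['wrist_force'])
a=read_camera('scene')['image'][165:245,260:360]
a=cv2.resize(a,None,fx=4,fy=4,interpolation=cv2.INTER_CUBIC); b=c['image'][160:480,100:500]
cv2.imwrite('pics/w3.png',np.hstack([a,b]))
E
```

```text
[ 0.68252463 -0.04955972  0.20962857] 0.08543045752916842 [-0.5384047  -0.72428613 -0.15918821]
```

View pics/w3.png

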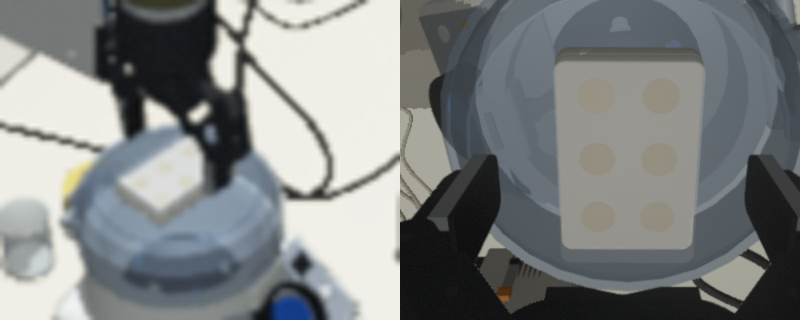

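>>> send_rows(
  increments=[
    {"dx": 0, "dy": 0, "dz": 0, "roll": 0, "claw": 0.6},
    {"dx": 0, "dy": 0, "dz": 0, "roll": 0, "claw": 0.4},
    {"dx": 0, "dy": 0, "dz": 0, "roll": 0, "claw": 0.25},
    {"dx": 0, "dy": 0, "dz": 0, "roll": 0, "claw": 0.2},
    {"dx": 0, "dy": 0, "dz": 0, "roll": 0, "claw": 0.2},
  ],
)

```text
clock: 7.95
tcp_pos: [0.6832, -0.0497, 0.2112]
orientation: [0.001, 0.776, 0.631, 0.0]
wrist_force: [0.7, 1.0, 3.9]
finger_gap: 0.0511
grip_force: 1.9
```

>>> send_rows(
  increments=[
    {"dx": 0, "dy": 0, "dz": 0, "roll": 0, "claw": 0.1},
    {"dx": 0, "dy": 0, "dz": 0, "roll": 0, "claw": 0},
    {"dx": 0, "dy": 0, "dz": 0, "roll": 0, "claw": -0.2},
    {"dx": 0, "dy": 0, "dz": 0, "roll": 0, "claw": -0.2},
    {"dx": 0, "dy": 0, "dz": 0, "roll": 0, "claw": -0.2},
  ],
  grip_force=20,
)

```text
clock: 8.57
tcp_pos: [0.6823, -0.0494, 0.2135]
orientation: [0.001, 0.776, 0.631, 0.001]
wrist_force: [-4.4, -0.1, 13.5]
finger_gap: 0.0344
grip_force: 6.9
```

```bash
python3 - <<'E'
from h import *
c=read_camera('wrist'); s=get_state(); print(s['tcp_pos'],s['finger_gap'],s['wrist_force'])
a=read_camera('scene')['image'][165:245,260:360]
a=cv2.resize(a,None,fx=4,fy=4,interpolation=cv2.INTER_CUBIC); b=c['image'][160:480,100:500]
cv2.imwrite('pics/w4.png',np.hstack([a,b]))
E
```

```text
[ 0.68230269 -0.04943044  0.2135002 ] 0.034332196067454565 [-3.93910885  1.45240187 13.77683166]
```

View pics/w4.png

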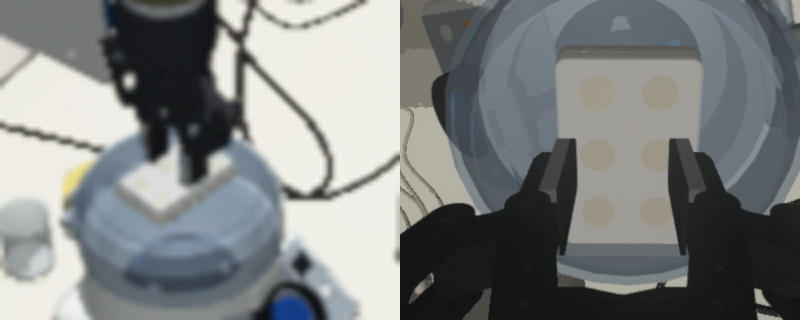

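The tips are resting on the case top, which puts it at about z 0.222, lower than assumed. That also matches its 55 mm width in the pictures. I'll relieve the load, open and go about 12 mm lower.

>>> send_rows(
  increments=[
    {"dx": 0, "dy": 0, "dz": 0.4, "roll": 0, "claw": -0.2},
    {"dx": 0, "dy": 0, "dz": 0.8, "roll": 0, "claw": 0},
    {"dx": 0, "dy": 0, "dz": 0.8, "roll": 0, "claw": 1},
    {"dx": 0, "dy": 0, "dz": 0.8, "roll": 0, "claw": 1},
    {"dx": 0, "dy": 0, "dz": 0.8, "roll": 0, "claw": 1},
  ],
)

```text
clock: 9.3
tcp_pos: [0.6826, -0.0496, 0.2297]
orientation: [-0.0, 0.776, 0.631, -0.0]
wrist_force: [-0.5, -0.2, 0.6]
finger_gap: 0.0856
grip_force: 0.0
```

>>> send_rows(
  increments=[
    {"dx": 0, "dy": 0, "dz": 0, "roll": 0, "claw": 1},
    {"dx": 0, "dy": 0, "dz": -0.5, "roll": 0, "claw": 1},
    {"dx": 0, "dy": 0, "dz": -0.9, "roll": 0, "claw": 1},
    {"dx": 0, "dy": 0, "dz": -1.1, "roll": 0, "claw": 1},
    {"dx": 0, "dy": 0, "dz": -1.2, "roll": 0, "claw": 1},
  ],
)

```text
clock: 9.93
tcp_pos: [0.6825, -0.0496, 0.1998]
orientation: [-0.0, 0.776, 0.631, -0.0]
wrist_force: [-0.9, 0.4, -0.1]
finger_gap: 0.0852
grip_force: 0.0
```

>>> send_rows(
  increments=[
    {"dx": 0, "dy": 0, "dz": 0, "roll": 0, "claw": 0.8},
    {"dx": 0, "dy": 0, "dz": 0, "roll": 0, "claw": 0.55},
    {"dx": 0, "dy": 0, "dz": 0, "roll": 0, "claw": 0.35},
    {"dx": 0, "dy": 0, "dz": 0, "roll": 0, "claw": 0.25},
    {"dx": 0, "dy": 0, "dz": 0, "roll": 0, "claw": 0.25},
  ],
)

```text
clock: 10.55
tcp_pos: [0.683, -0.0497, 0.201]
orientation: [0.0, 0.776, 0.631, 0.0]
wrist_force: [0.3, 0.3, 2.5]
finger_gap: 0.0545
grip_force: 21.9
```

>>> send_rows(
  increments=[
    {"dx": 0, "dy": 0, "dz": 0, "roll": 0, "claw": 0.1},
    {"dx": 0, "dy": 0, "dz": 0.2, "roll": 0, "claw": 0},
    {"dx": 0, "dy": 0, "dz": 0.6, "roll": 0, "claw": 0},
    {"dx": 0, "dy": 0, "dz": 1.2, "roll": 0, "claw": 0},
    {"dx": 0, "dy": 0, "dz": 1.6, "roll": 0, "claw": 0},
  ],
  grip_force=30,
)

```text
clock: 11.18
tcp_pos: [0.683, -0.0496, 0.2416]
orientation: [0.0, 0.776, 0.631, 0.0]
wrist_force: [0.7, -1.2, -0.5]
finger_gap: 0.0538
grip_force: 34.1
```

```bash
python3 - <<'E'
from h import *
c=read_camera('wrist'); s=get_state(); print(s['tcp_pos'],s['finger_gap'],s['grip_force'],s['wrist_force'])
a=read_camera('scene')['image'][145:245,250:375]
a=cv2.resize(a,None,fx=3.2,fy=3.2,interpolation=cv2.INTER_CUBIC); b=c['image'][160:480,100:500]
cv2.imwrite('pics/w5.png',np.hstack([a,b]))
E
```

```text
[ 0.68343096 -0.04976903  0.24293344] 0.05394247632548539 34.14761960506439 [-0.39560191 -0.40554415  0.00690916]
```

View pics/w5.png

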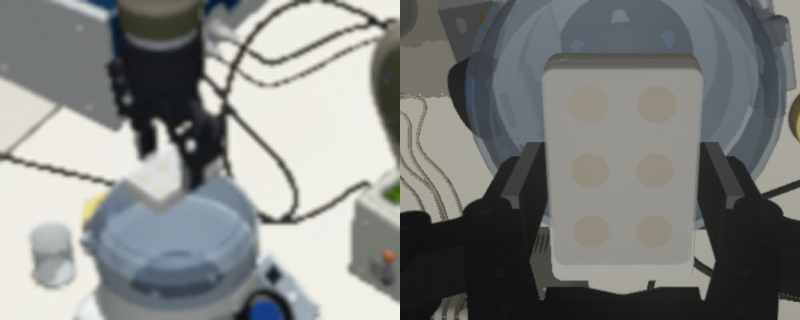

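The case is gripped, lifted clear and level. I'll carry it to the free patch at about (0.467, 0.252).

>>> send_rows(
  increments=[
    {"dx": 0, "dy": 0.3, "dz": 1, "roll": 0, "claw": 0},
    {"dx": -0.7, "dy": 1.2, "dz": 2, "roll": 0.3, "claw": 0},
    {"dx": -1.7, "dy": 2.5, "dz": 2.4, "roll": 0.6, "claw": 0},
    {"dx": -2.7, "dy": 3.9, "dz": 2.4, "roll": 1, "claw": 0},
    {"dx": -3.7, "dy": 5.3, "dz": 2.4, "roll": 1.5, "claw": 0},
  ],
)

```text
clock: 11.9
tcp_pos: [0.5894, 0.0838, 0.3002]
orientation: [-0.0, 0.705, 0.709, 0.0]
wrist_force: [0.4, 0.8, -1.4]
finger_gap: 0.0542
grip_force: 34.1
```

>>> send_rows(
  increments=[
    {"dx": -1, "dy": 1.4, "dz": 0, "roll": 0, "claw": 0},
    {"dx": -2, "dy": 2.8, "dz": 0, "roll": 0, "claw": 0},
    {"dx": -3, "dy": 4.2, "dz": 0, "roll": 0, "claw": 0},
    {"dx": -4.2, "dy": 5.8, "dz": 0, "roll": 0, "claw": 0},
    {"dx": -4.94, "dy": 6.75, "dz": 0, "roll": 0, "claw": 0},
  ],
)

```text
clock: 12.52
tcp_pos: [0.4651, 0.2531, 0.3003]
orientation: [-0.0, 0.705, 0.709, -0.0]
wrist_force: [0.1, -0.2, -0.1]
finger_gap: 0.0541
grip_force: 34.1
```

>>> send_rows(
  increments=[
    {"dx": 0, "dy": 0, "dz": -1.5, "roll": 0, "claw": 0},
    {"dx": 0, "dy": 0, "dz": -3, "roll": 0, "claw": 0},
    {"dx": 0, "dy": 0, "dz": -4.5, "roll": 0, "claw": 0},
    {"dx": 0, "dy": 0, "dz": -6, "roll": 0, "claw": 0},
    {"dx": 0, "dy": 0, "dz": -7.2, "roll": 0, "claw": 0},
  ],
)

```text
clock: 13.15
tcp_pos: [0.4659, 0.2513, 0.1186]
orientation: [-0.0, 0.706, 0.709, -0.001]
wrist_force: [0.4, 0.5, 0.6]
finger_gap: 0.0543
grip_force: 34.1
```

>>> send_rows(
  increments=[
    {"dx": 0, "dy": 0, "dz": -1, "roll": 0, "claw": 0},
    {"dx": 0, "dy": 0, "dz": -2, "roll": 0, "claw": 0},
    {"dx": 0, "dy": 0, "dz": -3, "roll": 0, "claw": 0},
    {"dx": 0, "dy": 0, "dz": -3.6, "roll": 0, "claw": 0},
    {"dx": 0, "dy": 0, "dz": -3.9, "roll": 0, "claw": 0},
  ],
)

```text
clock: 13.78
tcp_pos: [0.4663, 0.2514, 0.0221]
orientation: [-0.0, 0.706, 0.709, -0.001]
wrist_force: [-0.6, -0.4, -0.8]
finger_gap: 0.0538
grip_force: 34.1
```

>>> send_rows(
  increments=[
    {"dx": 0, "dy": 0, "dz": -0.1, "roll": 0, "claw": 0},
    {"dx": 0, "dy": 0, "dz": -0.2, "roll": 0, "claw": 0},
    {"dx": 0, "dy": 0, "dz": -0.3, "roll": 0, "claw": 0},
    {"dx": 0, "dy": 0, "dz": -0.4, "roll": 0, "claw": 0},
    {"dx": 0, "dy": 0, "dz": -0.4, "roll": 0, "claw": 0},
  ],
)

```text
clock: 14.4
tcp_pos: [0.4667, 0.2516, 0.0129]
orientation: [0.0, 0.706, 0.709, -0.0]
wrist_force: [-0.3, 0.5, 0.6]
finger_gap: 0.0539
grip_force: 34.1
```

>>> send_rows(
  increments=[
    {"dx": 0, "dy": 0, "dz": -0.1, "roll": 0, "claw": 0},
    {"dx": 0, "dy": 0, "dz": -0.2, "roll": 0, "claw": 0},
    {"dx": 0, "dy": 0, "dz": -0.3, "roll": 0, "claw": 0},
    {"dx": 0, "dy": 0, "dz": -0.4, "roll": 0, "claw": 0},
    {"dx": 0, "dy": 0, "dz": -0.4, "roll": 0, "claw": 0},
  ],
)

```text
clock: 15.02
tcp_pos: [0.4665, 0.2515, 0.0027]
orientation: [-0.0, 0.706, 0.709, -0.0]
wrist_force: [0.1, -0.0, -0.1]
finger_gap: 0.054
grip_force: 34.1
```

>>> send_rows(
  increments=[
    {"dx": 0, "dy": 0, "dz": -0.06, "roll": 0, "claw": 0},
    {"dx": 0, "dy": 0, "dz": -0.12, "roll": 0, "claw": 0},
    {"dx": 0, "dy": 0, "dz": -0.18, "roll": 0, "claw": 0},
    {"dx": 0, "dy": 0, "dz": -0.2, "roll": 0, "claw": 0},
    {"dx": 0, "dy": 0, "dz": -0.2, "roll": 0, "claw": 0},
  ],
)

```text
clock: 15.65
tcp_pos: [0.4667, 0.2516, -0.0021]
orientation: [0.0, 0.706, 0.709, -0.0]
wrist_force: [-0.9, -0.4, -0.5]
finger_gap: 0.054
grip_force: 34.1
```

>>> send_rows(
  increments=[
    {"dx": 0, "dy": 0, "dz": -0.06, "roll": 0, "claw": 0},
    {"dx": 0, "dy": 0, "dz": -0.12, "roll": 0, "claw": 0},
    {"dx": 0, "dy": 0, "dz": -0.18, "roll": 0, "claw": 0},
    {"dx": 0, "dy": 0, "dz": -0.2, "roll": 0, "claw": 0},
    {"dx": 0, "dy": 0, "dz": -0.2, "roll": 0, "claw": 0},
  ],
)

```text
clock: 16.27
tcp_pos: [0.4667, 0.2516, -0.0071]
orientation: [0.0, 0.706, 0.709, -0.0]
wrist_force: [1.0, -0.3, -0.5]
finger_gap: 0.0544
grip_force: 34.1
```

>>> send_rows(
  increments=[
    {"dx": 0, "dy": 0, "dz": -0.04, "roll": 0, "claw": 0},
    {"dx": 0, "dy": 0, "dz": -0.08, "roll": 0, "claw": 0},
    {"dx": 0, "dy": 0, "dz": -0.12, "roll": 0, "claw": 0},
    {"dx": 0, "dy": 0, "dz": -0.12, "roll": 0, "claw": 0},
    {"dx": 0, "dy": 0, "dz": -0.12, "roll": 0, "claw": 0},
  ],
)

```text
clock: 16.9
tcp_pos: [0.4668, 0.2516, -0.01]
orientation: [0.0, 0.706, 0.709, 0.0]
wrist_force: [1.0, -0.8, -0.8]
finger_gap: 0.0543
grip_force: 34.1
```

>>> send_rows(
  increments=[
    {"dx": 0, "dy": 0, "dz": -0.04, "roll": 0, "claw": 0},
    {"dx": 0, "dy": 0, "dz": -0.08, "roll": 0, "claw": 0},
    {"dx": 0, "dy": 0, "dz": -0.12, "roll": 0, "claw": 0},
    {"dx": 0, "dy": 0, "dz": -0.16, "roll": 0, "claw": 0},
    {"dx": 0, "dy": 0, "dz": -0.16, "roll": 0, "claw": 0},
  ],
)

```text
clock: 17.52
tcp_pos: [0.4667, 0.2516, -0.0141]
orientation: [-0.0, 0.706, 0.709, -0.0]
wrist_force: [0.2, 0.4, 0.0]
finger_gap: 0.0537
grip_force: 34.1
```

>>> send_rows(
  increments=[
    {"dx": 0, "dy": 0, "dz": -0.03, "roll": 0, "claw": 0},
    {"dx": 0, "dy": 0, "dz": -0.06, "roll": 0, "claw": 0},
    {"dx": 0, "dy": 0, "dz": -0.08, "roll": 0, "claw": 0},
    {"dx": 0, "dy": 0, "dz": -0.08, "roll": 0, "claw": 0},
    {"dx": 0, "dy": 0, "dz": -0.08, "roll": 0, "claw": 0},
  ],
)

```text
clock: 18.15
tcp_pos: [0.4668, 0.2516, -0.016]
orientation: [0.0, 0.706, 0.709, 0.0]
wrist_force: [0.5, -0.5, 0.0]
finger_gap: 0.0538
grip_force: 34.1
```

>>> send_rows(
  increments=[
    {"dx": 0, "dy": 0, "dz": -0.03, "roll": 0, "claw": 0},
    {"dx": 0, "dy": 0, "dz": -0.06, "roll": 0, "claw": 0},
    {"dx": 0, "dy": 0, "dz": -0.09, "roll": 0, "claw": 0},
    {"dx": 0, "dy": 0, "dz": -0.12, "roll": 0, "claw": 0},
    {"dx": 0, "dy": 0, "dz": -0.12, "roll": 0, "claw": 0},
  ],
)

```text
clock: 18.77
tcp_pos: [0.4668, 0.2516, -0.019]
orientation: [0.0, 0.706, 0.709, 0.0]
wrist_force: [0.1, 0.2, 1.0]
finger_gap: 0.0541
grip_force: 34.2
```

>>> send_rows(
  increments=[
    {"dx": 0, "dy": 0, "dz": -0.03, "roll": 0, "claw": 0},
    {"dx": 0, "dy": 0, "dz": -0.06, "roll": 0, "claw": 0},
    {"dx": 0, "dy": 0, "dz": -0.08, "roll": 0, "claw": 0},
    {"dx": 0, "dy": 0, "dz": -0.08, "roll": 0, "claw": 0},
    {"dx": 0, "dy": 0, "dz": -0.08, "roll": 0, "claw": 0},
  ],
)

```text
clock: 19.4
tcp_pos: [0.4668, 0.2516, -0.0192]
orientation: [0.0, 0.706, 0.709, 0.0]
wrist_force: [-5.3, -2.3, 16.2]
finger_gap: 0.0539
grip_force: 35.9
```

Contact with 16 N at TCP z −0.019, so the case underside is 19 mm above the reported TCP. Relieve and release.

>>> send_rows(
  increments=[
    {"dx": 0, "dy": 0, "dz": 0.06, "roll": 0, "claw": 0},
    {"dx": 0, "dy": 0, "dz": 0.08, "roll": 0, "claw": 0.25},
    {"dx": 0, "dy": 0, "dz": 0.08, "roll": 0, "claw": 0.5},
    {"dx": 0, "dy": 0, "dz": 0.08, "roll": 0, "claw": 1},
    {"dx": 0, "dy": 0, "dz": 0.08, "roll": 0, "claw": 1},
  ],
)

```text
clock: 20.02
tcp_pos: [0.4667, 0.2516, -0.0192]
orientation: [-0.0, 0.706, 0.709, -0.0]
wrist_force: [-0.5, 0.9, -0.6]
finger_gap: 0.0855
grip_force: 0.0
```

>>> send_rows(
  increments=[
    {"dx": 0, "dy": 0, "dz": 0, "roll": 0, "claw": 1},
    {"dx": 0, "dy": 0, "dz": 0, "roll": 0, "claw": 1},
    {"dx": 0, "dy": 0, "dz": 1, "roll": 0, "claw": 1},
    {"dx": 0, "dy": 0, "dz": 3, "roll": 0, "claw": 1},
    {"dx": 0, "dy": 0, "dz": 5, "roll": 0, "claw": 1},
  ],
)

```text
clock: 20.65
tcp_pos: [0.4663, 0.2514, 0.107]
orientation: [-0.0, 0.706, 0.709, -0.0]
wrist_force: [1.1, 0.5, 0.0]
finger_gap: 0.0852
grip_force: 0.0
```

>>> send_rows(
  increments=[
    {"dx": 0, "dy": 0, "dz": 2, "roll": 0, "claw": 1},
    {"dx": 0, "dy": 0, "dz": 4, "roll": 0, "claw": 1},
    {"dx": 0, "dy": -1, "dz": 5.5, "roll": 0, "claw": 1},
    {"dx": 0, "dy": -2.5, "dz": 6, "roll": 0, "claw": 1},
    {"dx": 0, "dy": -4, "dz": 6, "roll": 0, "claw": 1},
  ],
)

```text
clock: 21.28
tcp_pos: [0.4675, 0.1509, 0.2576]
orientation: [0.001, 0.705, 0.709, 0.001]
wrist_force: [0.5, 0.3, 0.7]
finger_gap: 0.085
grip_force: 0.0
```

```bash
python3 - <<'E'
from h import *
import pickle
s=get_state(); print(s['tcp_pos'],s['orientation'],s['wrist_force'],s['clock'],s['joint_pos'])
W=read_camera('wrist'); pickle.dump(W,open('w6.pkl','wb')); S=read_camera('scene'); pickle.dump(S,open('s6.pkl','wb'))
print(proj(W,[[.467,.252,.018],[.579,-.0565,.12]]), proj(S,[[.467,.252,.018]]))
a=cv2.resize(S['image'][220:400,220:370],None,fx=2.6,fy=2.6); b=cv2.resize(W['image'],(600,450))[:, :405]
a=cv2.copyMakeBorder(a,0,max(0,450-a.shape[0]),0,0,cv2.BORDER_CONSTANT)
b=cv2.copyMakeBorder(b,0,a.shape[0]-450,0,0,cv2.BORDER_CONSTANT)
cv2.imwrite('pics/p6.png',np.hstack([a,b]))
E
```

```text
[0.4675301  0.15093711 0.25761466] [0.00104547 0.70527645 0.70893037 0.00132923] [0.47984381 0.2933888  0.65885362] 21.275 [ 1.48773216e-01  1.36713527e-01 -5.86473297e-02  1.37205451e+00
 -9.21829052e-05  1.71440195e+00]
[[321.06402782  78.49510143]
 [446.64487047 444.04395855]] [[308.37307796 350.59033934]]
```

>>> send_rows(
  increments=[
    {"dx": 0.2, "dy": -2, "dz": 0, "roll": 0, "claw": 1},
    {"dx": 0.4, "dy": -4, "dz": 0, "roll": 0, "claw": 1},
    {"dx": 0.6, "dy": -6, "dz": 0, "roll": 0, "claw": 1},
    {"dx": 0.8, "dy": -7.2, "dz": 0, "roll": 0, "claw": 1},
    {"dx": 1.1, "dy": -7.5, "dz": 0, "roll": 0, "claw": 1},
  ],
)

```text
clock: 22.0
tcp_pos: [0.4945, -0.037, 0.2558]
orientation: [-0.0, 0.706, 0.708, 0.0]
wrist_force: [0.8, 1.2, 0.1]
finger_gap: 0.0851
grip_force: 0.0
```

```bash
cat > m.py <<'E'
from h import *
import pickle,sys
s=get_state(); print(s['tcp_pos'],s['wrist_force'],s['clock'])
W=read_camera('wrist'); pickle.dump(W,open(sys.argv[1],'wb'))
p=proj(W,[[.579,-.0565,.121]])[0]; print('pred',p)
x,y=int(p[0]),int(p[1]); b=(max(0,x-45),max(0,y-45),min(640,x+45),min(480,y+45))
q,n=blue(W['image'],b); print('blue',q,n)
for z in (.115,.121,.127): print(z,at_z(W,q,z))
T=pickle.load(open('top0.pkl','rb')); S=pickle.load(open('scene0.pkl','rb'))
bs=(332.47,243.86);bt=(322.60,249.09)
print('WT',tri(W,q,T,bt),'WS',tri(W,q,S,bs))
E
python3 m.py w7.pkl
```

```text
[ 0.49450523 -0.0369524   0.2557652 ] [0.81047182 1.22586851 0.05037145] 22.0
pred [434.72200595 241.74653027]
blue (450.3464730290456, 243.85477178423236) 482.0
0.115 [ 0.59270743 -0.06007727  0.115     ]
0.121 [ 0.59079065 -0.05813939  0.121     ]
0.127 [ 0.58887388 -0.0562015   0.127     ]
WT (array([ 0.58064282, -0.0547092 ,  0.13648824]), np.float64(0.010659892906952378)) WS (array([ 0.58819186, -0.06107584,  0.11581845]), np.float64(0.008704590754438695))
```

```bash
python3 - <<'E'
from h import *
import pickle
for f,(x0,y0,x1,y1) in (('w7',(380,180,520,310)),('top0',(308,235,338,265)),('scene0',(318,228,348,260))):
    c=pickle.load(open(f+'.pkl','rb')); im=c['image'][y0:y1,x0:x1]
    h=cv2.cvtColor(im,cv2.COLOR_BGR2HSV)
    for v in (25,50,90):
        m=cv2.inRange(h,(108,130,v),(125,255,255))
        n,l,st,ce=cv2.connectedComponentsWithStats(m); k=1+np.argmax(st[1:,4])
        cn=max(cv2.findContours((l==k).astype(np.uint8),0,1)[0],key=len); e=cv2.fitEllipse(cn)
        print(f,v,st[k]+[x0,y0,0,0,0],ce[k]+[x0,y0],'ell',np.add(e[0],(x0,y0)),e[1],e[2],c['fx'])
W=pickle.load(open('w7.pkl','rb'))['image'][150:340,350:560]
T=pickle.load(open('top0.pkl','rb'))['image'][225:275,290:355]
W=cv2.resize(W,None,fx=2.4,fy=2.4,interpolation=cv2.INTER_CUBIC);T=cv2.resize(T,(280,456))
cv2.imwrite('pics/w7.png',np.hstack([W,T]))
E
```

```text
w7 25 [ 414  216   51   49 1859] [438.92576654 240.20871436] ell [438.95458221 240.20469284] (46.937644958496094, 48.70982360839844) 101.7655029296875 420.43520841387226
w7 50 [ 414  216   51   49 1857] [438.91330102 240.23209478] ell [438.9409256  240.22965622] (46.85936737060547, 48.72953796386719) 102.88118743896484 420.43520841387226
w7 90 [437 222  23  43 477] [450.63312369 243.87631027] ell [445.17507935 242.49959183] (29.02862548828125, 37.925540924072266) 175.04563903808594 420.43520841387226
top0 25 [318 245  11  10  88] [322.78409091 249.13636364] ell [322.78728008 249.15783787] (9.35336971282959, 10.209542274475098) 103.42803192138672 471.7878255169235
top0 50 [318 245  11  10  88] [322.78409091 249.13636364] ell [322.78728008 249.15783787] (9.35336971282959, 10.209542274475098) 103.42803192138672 471.7878255169235
top0 90 [318 245  11  10  88] [322.78409091 249.13636364] ell [322.78728008 249.15783787] (9.35336971282959, 10.209542274475098) 103.42803192138672 471.7878255169235
scene0 25 [327 239  12  12 104] [332.27884615 244.01923077] ell [332.25214767 244.02640724] (10.495182991027832, 11.030665397644043) 178.85313415527344 458.1799193206088
scene0 50 [327 239  12  12 102] [332.33333333 243.93137255] ell [332.31067181 243.92826939] (10.408720016479492, 10.880419731140137) 156.63766479492188 458.1799193206088
scene0 90 [328 239  11  11  93] [332.68817204 243.75268817] ell [332.70182133 243.75320148] (9.581158638000488, 10.558058738708496) 159.5166473388672 458.1799193206088
```

View pics/w7.png

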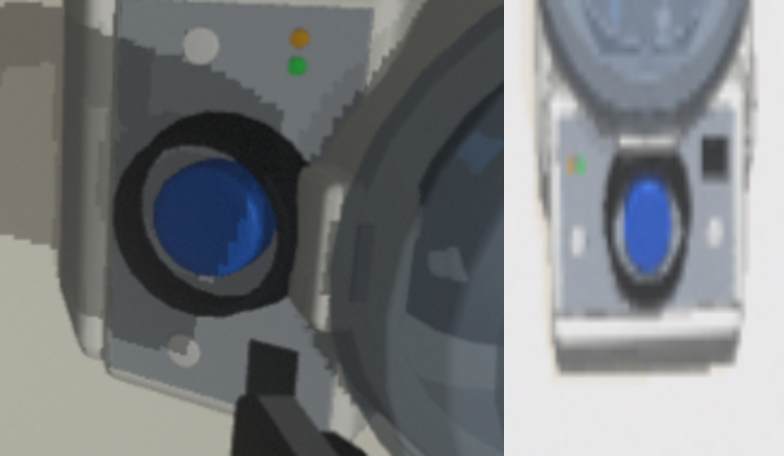

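```bash
python3 - <<'E'
from h import *
import pickle
W,S,T=[pickle.load(open(f+'.pkl','rb')) for f in ('w7','scene0','top0')]
print('cam',ray(W,(320,240)))
q,bs,bt=(438.9,240.2),(332.3,243.95),(322.78,249.14)
print('WT',tri(W,q,T,bt),'WS',tri(W,q,S,bs),'ST',tri(S,bs,T,bt))
print('proj err',[proj(c,[[.580,-.0555,.121]])[0]-p for c,p in ((W,q),(S,bs),(T,bt))])
tcp=np.array([.4945,-.0370,.2558])
for p in [(248,340),(298,352),(295,395),(247,392)]:
    o,d=ray(W,(350+p[0]/2.4,150+p[1]/2.4))
    for y in (.011,-.011): 
        t=(tcp[1]+y-o[1])/d[1]; print(p,y,o+t*d-tcp)
# ring outer ellipse from wrist: left,right,top,bottom
for p in [(115,215),(298,215),(215,112),(212,315)]: 
    pass
E
```

```text
cam (array([0.49465244, 0.03905757, 0.42193706]), array([-0.00510519, -0.29907588, -0.95423089]))
WT (array([ 0.58127298, -0.05700306,  0.1168853 ]), np.float64(0.003885861336116198)) WS (array([ 0.58036451, -0.05437729,  0.12459681]), np.float64(0.0012741107746794703)) ST (array([ 0.57967915, -0.05695557,  0.12188405]), np.float64(0.002771748818544167))
proj err [array([-2.72716149,  0.27540005]), array([0.08963455, 0.54669787]), array([-0.62135079, -0.44804269])]
(248, 340) 0.011 [0.04885622 0.011      0.02241692]
(248, 340) -0.011 [ 0.06532598 -0.011      -0.02618377]
(298, 352) 0.011 [0.05505723 0.011      0.02668078]
(298, 352) -0.011 [ 0.07362395 -0.011      -0.02047804]
(295, 395) 0.011 [0.04988283 0.011      0.0405088 ]
(295, 395) -0.011 [ 0.06669976 -0.011      -0.0019739 ]
(247, 392) 0.011 [0.04357573 0.011      0.03969793]
(247, 392) -0.011 [ 0.05825984 -0.011      -0.00305898]
```

The cap centre is at about (0.580, −0.056, 0.121). The rear open finger's tip is at TCP + (0.056, 0, about 0.027). I'll press with that finger, moving along the button axis; the palm stays clear of the lid.

>>> send_rows(
  increments=[
    {"dx": 0, "dy": -0.78, "dz": -1.5, "roll": 0, "claw": 1},
    {"dx": 0, "dy": -0.78, "dz": -3, "roll": 0, "claw": 1},
    {"dx": 0, "dy": -0.78, "dz": -4.2, "roll": 0, "claw": 1},
    {"dx": 0, "dy": -0.78, "dz": -5, "roll": 0, "claw": 1},
    {"dx": 0, "dy": -0.78, "dz": -5.1, "roll": 0, "claw": 1},
  ],
)

```text
clock: 22.68
tcp_pos: [0.4932, -0.0536, 0.127]
orientation: [-0.002, 0.705, 0.709, -0.001]
wrist_force: [-0.3, -0.2, 0.8]
finger_gap: 0.0856
grip_force: 0.0
```

>>> send_rows(
  increments=[
    {"dx": 0.18, "dy": 0, "dz": -0.21, "roll": 0, "claw": 1},
    {"dx": 0.36, "dy": 0, "dz": -0.43, "roll": 0, "claw": 1},
    {"dx": 0.54, "dy": 0, "dz": -0.64, "roll": 0, "claw": 1},
    {"dx": 0.72, "dy": 0, "dz": -0.86, "roll": 0, "claw": 1},
    {"dx": 0.77, "dy": 0, "dz": -0.92, "roll": 0, "claw": 1},
  ],
)

```text
clock: 23.3
tcp_pos: [0.5137, -0.0554, 0.105]
orientation: [-0.0, 0.706, 0.709, -0.0]
wrist_force: [-0.2, 0.4, 0.2]
finger_gap: 0.0852
grip_force: 0.0
```

>>> send_rows(
  increments=[
    {"dx": 0.05, "dy": 0, "dz": -0.06, "roll": 0, "claw": 1},
    {"dx": 0.1, "dy": 0, "dz": -0.12, "roll": 0, "claw": 1},
    {"dx": 0.15, "dy": 0, "dz": -0.18, "roll": 0, "claw": 1},
    {"dx": 0.2, "dy": 0, "dz": -0.24, "roll": 0, "claw": 1},
    {"dx": 0.21, "dy": 0, "dz": -0.25, "roll": 0, "claw": 1},
  ],
)

```text
clock: 23.92
tcp_pos: [0.5188, -0.0554, 0.0991]
orientation: [-0.0, 0.706, 0.709, 0.0]
wrist_force: [0.6, 0.7, 0.1]
finger_gap: 0.0853
grip_force: 0.0
```

>>> send_rows(
  increments=[
    {"dx": 0.03, "dy": 0, "dz": -0.03, "roll": 0, "claw": 1},
    {"dx": 0.05, "dy": 0, "dz": -0.06, "roll": 0, "claw": 1},
    {"dx": 0.08, "dy": 0, "dz": -0.09, "roll": 0, "claw": 1},
    {"dx": 0.1, "dy": 0, "dz": -0.12, "roll": 0, "claw": 1},
    {"dx": 0.1, "dy": 0, "dz": -0.12, "roll": 0, "claw": 1},
  ],
)

```text
clock: 24.55
tcp_pos: [0.5212, -0.0554, 0.0961]
orientation: [-0.0, 0.706, 0.709, -0.0]
wrist_force: [0.5, 0.0, -0.6]
finger_gap: 0.0853
grip_force: 0.0
```

>>> send_rows(
  increments=[
    {"dx": 0.03, "dy": 0, "dz": -0.03, "roll": 0, "claw": 1},
    {"dx": 0.05, "dy": 0, "dz": -0.06, "roll": 0, "claw": 1},
    {"dx": 0.08, "dy": 0, "dz": -0.09, "roll": 0, "claw": 1},
    {"dx": 0.1, "dy": 0, "dz": -0.12, "roll": 0, "claw": 1},
    {"dx": 0.1, "dy": 0, "dz": -0.12, "roll": 0, "claw": 1},
  ],
)

```text
clock: 25.18
tcp_pos: [0.5238, -0.0554, 0.0931]
orientation: [-0.0, 0.706, 0.709, -0.0]
wrist_force: [0.9, -0.1, 0.1]
finger_gap: 0.0854
grip_force: 0.0
```

>>> send_rows(
  increments=[
    {"dx": 0.03, "dy": 0, "dz": -0.03, "roll": 0, "claw": 1},
    {"dx": 0.05, "dy": 0, "dz": -0.06, "roll": 0, "claw": 1},
    {"dx": 0.08, "dy": 0, "dz": -0.09, "roll": 0, "claw": 1},
    {"dx": 0.08, "dy": 0, "dz": -0.09, "roll": 0, "claw": 1},
    {"dx": 0.08, "dy": 0, "dz": -0.09, "roll": 0, "claw": 1},
  ],
)

```text
clock: 25.8
tcp_pos: [0.5258, -0.0554, 0.091]
orientation: [0.0, 0.706, 0.709, 0.0]
wrist_force: [0.1, 0.1, 0.0]
finger_gap: 0.0852
grip_force: 0.0
```

>>> send_rows(
  increments=[
    {"dx": 0.03, "dy": 0, "dz": -0.03, "roll": 0, "claw": 1},
    {"dx": 0.05, "dy": 0, "dz": -0.06, "roll": 0, "claw": 1},
    {"dx": 0.08, "dy": 0, "dz": -0.09, "roll": 0, "claw": 1},
    {"dx": 0.08, "dy": 0, "dz": -0.09, "roll": 0, "claw": 1},
    {"dx": 0.08, "dy": 0, "dz": -0.09, "roll": 0, "claw": 1},
  ],
)

```text
clock: 26.42
tcp_pos: [0.5269, -0.0554, 0.0888]
orientation: [-0.0, 0.706, 0.709, -0.001]
wrist_force: [-4.5, 0.1, 4.0]
finger_gap: 0.0853
grip_force: 1.2
```

>>> send_rows(
  increments=[
    {"dx": 0.03, "dy": 0, "dz": -0.03, "roll": 0, "claw": 1},
    {"dx": 0.05, "dy": 0, "dz": -0.06, "roll": 0, "claw": 1},
    {"dx": 0.08, "dy": 0, "dz": -0.09, "roll": 0, "claw": 1},
    {"dx": 0.08, "dy": 0, "dz": -0.09, "roll": 0, "claw": 1},
    {"dx": 0.08, "dy": 0, "dz": -0.09, "roll": 0, "claw": 1},
  ],
)

```text
clock: 27.05
tcp_pos: [0.5267, -0.0554, 0.0864]
orientation: [-0.002, 0.706, 0.708, -0.002]
wrist_force: [-11.0, -1.9, 7.9]
finger_gap: 0.0853
grip_force: 2.1
```

```bash
cat > lid.py <<'E'
from h import *
import pickle
s=get_state(); print(s['tcp_pos'],s['wrist_force'],s['clock'])
S=pickle.load(open('scene0.pkl','rb'))['image']; s=read_camera('scene')
d=cv2.absdiff(S,s['image']).max(2)
# front-left lid region well clear of the gripper, rows x cols mean diff
print([[int(d[y:y+10,x:x+10].mean()) for x in range(270,340,10)] for y in range(180,250,10)])
E
python3 lid.py
```

```text
[ 0.52672898 -0.05537469  0.08641147] [-11.01453782  -1.87906257   7.86083051] 27.05
[[7, 7, 7, 7, 7, 26, 130], [7, 7, 8, 13, 9, 7, 45], [8, 9, 28, 67, 42, 9, 68], [8, 9, 40, 42, 14, 9, 78], [8, 7, 9, 10, 7, 29, 145], [8, 6, 6, 6, 6, 29, 73], [8, 8, 7, 6, 7, 12, 72]]
```

The lid is still closed, and the −x force suggests the finger is also rubbing the rear of the ring. I'll shift 2.5 mm forward and press a little deeper.

>>> send_rows(
  increments=[
    {"dx": -0.05, "dy": 0, "dz": 0, "roll": 0, "claw": 1},
    {"dx": -0.1, "dy": 0, "dz": -0.05, "roll": 0, "claw": 1},
    {"dx": -0.1, "dy": 0, "dz": -0.1, "roll": 0, "claw": 1},
    {"dx": -0.1, "dy": 0, "dz": -0.15, "roll": 0, "claw": 1},
    {"dx": -0.1, "dy": 0, "dz": -0.15, "roll": 0, "claw": 1},
  ],
)

```text
clock: 27.72
tcp_pos: [0.527, -0.0556, 0.0837]
orientation: [0.0, 0.706, 0.709, -0.0]
wrist_force: [-5.3, -0.6, 8.4]
finger_gap: 0.0852
grip_force: 3.0
```

```bash
python3 lid.py
```

```text
[ 0.527048  -0.0555669  0.0836567] [-5.33882037 -0.55077621  8.4069727 ] 27.725
[[7, 7, 7, 7, 7, 23, 131], [7, 7, 8, 12, 9, 7, 44], [8, 9, 28, 67, 42, 8, 61], [8, 9, 41, 42, 14, 8, 67], [8, 7, 10, 10, 7, 26, 144], [8, 6, 6, 6, 5, 31, 74], [8, 8, 7, 6, 7, 11, 73]]
```

>>> send_rows(
  increments=[
    {"dx": 0.02, "dy": 0, "dz": -0.04, "roll": 0, "claw": 1},
    {"dx": 0.02, "dy": 0, "dz": -0.08, "roll": 0, "claw": 1},
    {"dx": 0.02, "dy": 0, "dz": -0.12, "roll": 0, "claw": 1},
    {"dx": 0.02, "dy": 0, "dz": -0.12, "roll": 0, "claw": 1},
    {"dx": 0.02, "dy": 0, "dz": -0.12, "roll": 0, "claw": 1},
  ],
)

```text
clock: 28.4
tcp_pos: [0.5271, -0.0556, 0.0813]
orientation: [0.0, 0.706, 0.709, -0.0]
wrist_force: [-9.8, -1.2, 14.7]
finger_gap: 0.0855
grip_force: 5.1
```

```bash
python3 lid.py
```

```text
[ 0.52711116 -0.05562691  0.0813336 ] [-9.82815364 -1.1606271  14.71162931] 28.4
[[7, 7, 7, 7, 7, 25, 130], [7, 7, 8, 12, 9, 7, 46], [8, 9, 28, 67, 42, 9, 63], [8, 9, 41, 42, 14, 9, 65], [8, 7, 10, 10, 7, 24, 141], [8, 6, 6, 6, 6, 33, 76], [8, 8, 7, 6, 7, 11, 76]]
```

>>> send_rows(
  increments=[
    {"dx": 0, "dy": 0, "dz": -0.04, "roll": 0, "claw": 1},
    {"dx": 0, "dy": 0, "dz": -0.06, "roll": 0, "claw": 1},
    {"dx": 0, "dy": 0, "dz": -0.06, "roll": 0, "claw": 1},
    {"dx": 0, "dy": 0, "dz": -0.06, "roll": 0, "claw": 1},
    {"dx": 0, "dy": 0, "dz": -0.06, "roll": 0, "claw": 1},
  ],
)

```text
clock: 29.08
tcp_pos: [0.5273, -0.0557, 0.0811]
orientation: [0.001, 0.706, 0.709, 0.0]
wrist_force: [-14.0, -0.5, 21.5]
finger_gap: 0.0854
grip_force: 8.0
```

```bash
python3 lid.py
```

```text
[ 0.52727059 -0.05566551  0.08105707] [-14.01895418  -0.49749333  21.53874365] 29.075
[[7, 7, 7, 7, 7, 24, 130], [7, 7, 8, 13, 9, 7, 46], [8, 9, 28, 67, 42, 9, 60], [8, 9, 40, 42, 14, 8, 64], [8, 7, 10, 10, 7, 24, 140], [8, 6, 6, 6, 6, 33, 76], [8, 8, 7, 6, 7, 11, 76]]
```

It's rigid now, at about 26 N, so the button is at its stop. Back off along the axis and see whether the lid opens.

>>> send_rows(
  increments=[
    {"dx": 0, "dy": 0, "dz": 0.15, "roll": 0, "claw": 1},
    {"dx": -0.2, "dy": 0, "dz": 0.4, "roll": 0, "claw": 1},
    {"dx": -0.5, "dy": 0, "dz": 0.8, "roll": 0, "claw": 1},
    {"dx": -1, "dy": 0, "dz": 1.3, "roll": 0, "claw": 1},
    {"dx": -1.6, "dy": 0, "dz": 1.9, "roll": 0, "claw": 1},
  ],
)

```text
clock: 29.75
tcp_pos: [0.4871, -0.0553, 0.1265]
orientation: [0.0, 0.706, 0.709, 0.0]
wrist_force: [-0.2, -0.1, 0.5]
finger_gap: 0.0855
grip_force: 0.0
```

```bash
python3 lid.py
```

```text
[ 0.48708178 -0.05532242  0.1264875 ] [-0.24013634 -0.14861208  0.46207987] 29.75
[[7, 7, 35, 77, 45, 7, 7], [10, 73, 91, 77, 80, 17, 8], [69, 43, 36, 48, 43, 53, 7], [64, 23, 50, 45, 28, 77, 25], [11, 29, 39, 82, 52, 86, 68], [14, 28, 59, 76, 82, 77, 9], [27, 16, 24, 39, 29, 8, 16]]
```

The lid is springing open. Retreat and wait.

>>> send_rows(
  increments=[
    {"dx": -0.5, "dy": 0, "dz": 1, "roll": 0, "claw": 1},
    {"dx": -1, "dy": 0, "dz": 2, "roll": 0, "claw": 1},
    {"dx": -1.5, "dy": 0, "dz": 3, "roll": 0, "claw": 1},
    {"dx": -2, "dy": 0, "dz": 4, "roll": 0, "claw": 1},
    {"dx": -2, "dy": 0, "dz": 4, "roll": 0, "claw": 1},
  ],
)

```text
clock: 30.42
tcp_pos: [0.4385, -0.0557, 0.2278]
orientation: [0.002, 0.706, 0.709, 0.001]
wrist_force: [-0.2, -0.7, -0.6]
finger_gap: 0.0851
grip_force: 0.0
```

>>> send_rows(
  increments=[
    {"dx": 0, "dy": 0, "dz": 0, "roll": 0, "claw": 1},
    {"dx": 0, "dy": 0, "dz": 0, "roll": 0, "claw": 1},
    {"dx": 0, "dy": 0, "dz": 0, "roll": 0, "claw": 1},
    {"dx": 0, "dy": 0, "dz": 0, "roll": 0, "claw": 1},
    {"dx": 0, "dy": 0, "dz": 0, "roll": 0, "claw": 1},
  ],
)

```text
clock: 31.05
tcp_pos: [0.4378, -0.0554, 0.2255]
orientation: [-0.0, 0.706, 0.709, -0.0]
wrist_force: [-0.5, 0.1, -0.8]
finger_gap: 0.0854
grip_force: 0.0
```

>>> send_rows(
  increments=[
    {"dx": 0, "dy": 0, "dz": 0, "roll": 0, "claw": 1},
    {"dx": 0, "dy": 0, "dz": 0, "roll": 0, "claw": 1},
    {"dx": 0, "dy": 0, "dz": 0, "roll": 0, "claw": 1},
    {"dx": 0, "dy": 0, "dz": 0, "roll": 0, "claw": 1},
    {"dx": 0, "dy": 0, "dz": 0, "roll": 0, "claw": 1},
  ],
)

```text
clock: 31.68
tcp_pos: [0.4378, -0.0554, 0.2257]
orientation: [0.0, 0.706, 0.709, 0.0]
wrist_force: [0.9, 0.0, 0.7]
finger_gap: 0.0856
grip_force: 0.0
```

>>> send_rows(
  increments=[
    {"dx": 0, "dy": 0, "dz": 0, "roll": 0, "claw": 1},
    {"dx": 0, "dy": 0, "dz": 0, "roll": 0, "claw": 1},
    {"dx": 0, "dy": 0, "dz": 0, "roll": 0, "claw": 1},
    {"dx": 0, "dy": 0, "dz": 0, "roll": 0, "claw": 1},
    {"dx": 0, "dy": 0, "dz": 0, "roll": 0, "claw": 1},
  ],
)

```text
clock: 32.3
tcp_pos: [0.4378, -0.0554, 0.2257]
orientation: [0.0, 0.706, 0.709, 0.0]
wrist_force: [-0.4, -0.5, 0.4]
finger_gap: 0.0855
grip_force: 0.0
```

>>> send_rows(
  increments=[
    {"dx": 0, "dy": 0, "dz": 0, "roll": 0, "claw": 1},
    {"dx": 0, "dy": 0, "dz": 0, "roll": 0, "claw": 1},
    {"dx": 0, "dy": 0, "dz": 0, "roll": 0, "claw": 1},
    {"dx": 0, "dy": 0, "dz": 0, "roll": 0, "claw": 1},
    {"dx": 0, "dy": 0, "dz": 0, "roll": 0, "claw": 1},
  ],
)

```text
clock: 32.92
tcp_pos: [0.4378, -0.0554, 0.2257]
orientation: [0.0, 0.706, 0.709, 0.0]
wrist_force: [-0.3, 0.5, 0.6]
finger_gap: 0.0854
grip_force: 0.0
```

```bash
python3 - <<'E'
from h import *
import time
im=[read_camera('scene') for _ in range(3)]
d=cv2.absdiff(im[0]['image'],im[2]['image']).max(2); print('motion px',(d>25).sum(), get_state()['clock'],get_state()['wrist_force'])
import pickle
S=pickle.load(open('scene0.pkl','rb')); D=cv2.absdiff(S['image'],im[2]['image']).max(2)
# case placement: predicted top corners, then measured changed blob
P=np.array([.467,.252,.018]); pc=proj(im[2],[P+[sx*.0275,sy*.0425,0] for sx,sy in((-1,-1),(-1,1),(1,1),(1,-1))]); print(pc.round())
x0,y0,x1,y1=[int(v) for v in (*(pc.min(0)-25),*(pc.max(0)+25))]
m=(D[y0:y1,x0:x1]>8).astype(np.uint8); n,l,st,ce=cv2.connectedComponentsWithStats(m); print((st+[x0,y0,0,0,0])[1:][st[1:,4]>15])
# lid: axis of changed region above/behind the machine
print([(y,[int(D[y:y+10,x:x+10].mean()) for x in range(240,350,10)]) for y in range(130,250,10)])
E
```

```text
motion px 0 33.075 [-0.10139178  0.42177598 -0.7545289 ]
[[324. 344.]
 [308. 367.]
 [292. 357.]
 [309. 335.]]
[[ 288  310    6    6   17]
 [ 280  310   18   36   81]
 [ 290  310   59   81 3514]
 [ 281  317    7   11   26]
 [ 270  325    5    5   18]
 [ 267  333   14    6   19]
 [ 289  381   10   10   59]]
[(130, [6, 7, 5, 4, 4, 5, 4, 3, 3, 5, 8]), (140, [6, 7, 7, 7, 5, 4, 3, 4, 4, 7, 8]), (150, [8, 6, 6, 6, 5, 3, 4, 7, 8, 7, 7]), (160, [9, 6, 6, 7, 24, 10, 7, 8, 8, 7, 8]), (170, [10, 10, 11, 36, 44, 50, 8, 7, 7, 7, 7]), (180, [11, 10, 69, 96, 64, 78, 7, 7, 7, 7, 7]), (190, [9, 13, 96, 97, 62, 54, 43, 31, 8, 7, 7]), (200, [8, 23, 128, 65, 53, 67, 39, 76, 56, 7, 7]), (210, [7, 7, 55, 48, 26, 33, 35, 39, 80, 15, 7]), (220, [7, 7, 8, 14, 67, 45, 80, 60, 91, 16, 7]), (230, [7, 7, 8, 17, 77, 82, 62, 79, 78, 6, 8]), (240, [7, 8, 17, 27, 26, 25, 40, 29, 8, 8, 8])]
```

```bash
python3 - <<'E'
from h import *
c=read_camera('scene')
for a in (1.0,1.2,1.4):
    print(a,proj(c,[[.774-.168*np.cos(a),-.0575,.165+.168*np.sin(a)]]))
t=read_camera('top'); import pickle
T=pickle.load(open('top0.pkl','rb')); D=cv2.absdiff(T['image'],t['image']).max(2)
p=proj(t,[[.467,.252,.018]])[0]; x,y=p.astype(int); print(p)
n,l,st,ce=cv2.connectedComponentsWithStats((D[y-30:y+30,x-30:x+30]>10).astype(np.uint8)); k=1+np.argmax(st[1:,4]); print(st[k],cv2.minAreaRect(np.argwhere(l==k)[:,::-1].astype(np.float32)))
E
```

```text
1.0 [[303.56239371 188.5401078 ]]
1.2 [[295.12802914 181.17739775]]
1.4 [[286.20124037 175.18742589]]
[229.67663415 288.80201639]
[ 19  23  28  18 462] ((32.5, 31.5), (17.0, 27.0), 90.0)
```

```bash
python3 -c "
from workcell import hand_in
print(hand_in())"
```

```text
the job is handed in; nothing more can be done
None
```

I handed the job in at about 33 s with no verdict shown: the sensor case lies on the free patch, the button was pressed to its stop and let go, and the lid has sprung open, as far as the camera measurements show.

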